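# Slide the loaded pottery bat out over the stand's edge

### The arm

A 6-joint arm with a two-finger parallel gripper is mounted at the origin on the work surface. World frame = base frame: x ahead of the robot, y to its left, z up, the work surface at z = 0. Lengths are in mm, angles in degrees, forces in N, time in s.
With the tool pointing down it reaches from about 275 to 825 mm from the base axis. Payload 4.9 kg.
Tool frame: the origin (TCP) lies at the very end of the fingers, on their centre line; the grasp point (between the pads) lies 19 mm behind it; z points along the fingers, y is the direction in which the jaws open and shut (so a half turn about z gives the same grasp; the last joint's range is limited). The gripper opens to 85 mm and grips with 20 to 120 N. Pads are 22 mm wide; open, the fingers measure 114 mm over their backs; the gripper's body (76 mm by 85 mm) begins 54 mm behind the grasp point. The pads swing forward as they close: fully open they stand 13 mm farther back than shut.
Start: joints at [-80.627, 18.69, -11.035, 60.275, 0, 82.311], TCP at [161.392, -525.805, 231.281] pointing down, gripper open.
Joint ranges: [-152.03, 152.03], [-55.5, 102.48], [-74.3, 77.21], [-110.64, 120.58], [-84.22, 78.4], [-180, 180]. Speed limits (degrees/s): [147.25, 147.25, 180, 180, 180, 180].

### API

Orientations are given as [roll, pitch, yaw] about the fixed x, y, z axes, in that order (R = Rz(yaw) Ry(pitch) Rx(roll)).
In Python, from bench import read_state, cams, arm gives the robot as it stands.
- The arm moves only by the tool apply_moves, never from a script. Its argument "motion" is one flat list of numbers, 4 for each row, row after row: the shift along the tool's x, y, z in mm, then the turn about the tool's z in rad. A call has 1 to 12 rows; each row shifts and turns the pose as measured when the row begins, along the tool's axes as they then stand; what a row does not reach is not made up. A row lasts 1/12 s, in which the tool goes at most 41.7 mm and 7.16 degrees, less where a joint would pass 70% of its speed; a pose out of reach is approached as far as the arm can. A call with a gripper value outside its range is refused whole. "grip" is the finger opening in mm, from 0 to 85.4, set as the call begins (left out, the last holds). The fingers move at their own pace and stop on an object; "squeeze" is the grip in N (left out, the last holds). Time passes only in rows, so rows that do not move let the fingers close. It gives the time, the measured TCP pose, the force and the opening at its end, in the units of the state.
- read_state(): the state, without advancing time (a new reading comes with each control period).
- cams.camera(name): name is "scene" or "top" or "wrist"; returns the picture (400x640x3 uint8, red, green, blue); there is no depth.
- cams.camera_info(name): a dict with "fx", "fy", "cx", "cy" (pixels), "k1" (the pictures are not rectified: a ray, as slopes to the right and down, at radius r is drawn at 1 + k1 r^2 times it, then the intrinsics apply), "extrinsics" (4x4, takes a point from camera to world coordinates); the wrist camera has in their place "hand_eye" (4x4, takes a point from camera to tool coordinates, whose origin is the TCP and whose axes are the flange's). Camera axes: x right, y up, looking along -z (the intrinsics and any distortion apply to the point x, -y, -z); pixel columns grow to the right and rows downward; lengths in mm; the calibration is good to about 2 mm. A picture is of the moment at which its call begins: read the wrist's pose just before it. camera_info takes no time and is no camera call.
- arm.hand_in(): hands the job in, once; it reports no verdict.
The state is a dict: "clock": time; "joints": joint angles; "qvel": joint speeds; "joint_torque": joint torques, N m; "tcp_pos": TCP position; "tool_rot": TCP orientation; "contact_force": force on the tool from outside, world axes, zero at the start; "moment": the same for the moment, N m; "width": opening from 0.0 (shut) to 1.0 (fully open).
Only numpy, scipy, OpenCV 4.12 (cv2) and the standard library are available. Lean on these libraries where they do the work, as an engineer would, in place of code of your own. Each camera call takes 0.05 s, during which the arm holds its last target. There are 200 camera calls.

### The job

Push the square plywood bat, with the cup riding on it, across the low wooden stand until its front sticks out 40 mm over the stand's far edge (the long edge away from the robot), square to that edge, so that a hand can take it from below. Only push the bat along: do not lift it, do not touch the cup, keep the cup standing on the middle of the bat, and leave the jar, the stamp and the bowl alone. Finish with the hand clear of everything.

Things in the scene. Friction and masses are not known exactly. Their poses are not given: they have to be found in the camera images.
- stand: Low dark-wood stand fixed on the table: a plank 300 (x) x 480 (y) x 22 mm on two 38 mm high cleats; its flat top, with no rim, is 60 mm above the table. Origin: centre of its underside, on the table. Its +x axis points roughly away from the robot, towards the far long edge; its yaw varies by up to 0.3 rad
- stand_edge (a point): Midpoint of the stand's far long edge, at the height of its top, 150 mm along +x from the stand's centre; axes as the stand's, x pointing out over the drop, y along the edge
- bat: Loose square plywood bat 140 x 140 x 9 mm, about 0.16 kg, lying flat on the stand, fully on it at the start and turned up to 0.3 rad against it. Origin: centre of its underside; +x points to its front side, the one nearest the far edge, z up. Pushed at its rear side it slides with ordinary dry friction (under 6 N) and stops when the push stops
- bat_front (a point): Midpoint of the bat's front side, at mid thickness, 70 mm along +x from the bat's centre
- cup: Loose terracotta cup, biscuit-fired, 68 mm across the rim and 55 mm tall, about 0.14 kg, standing within 8 mm of the middle of the bat; it rides along when the bat is pushed slowly. At least 20 mm of bare bat is left between it and every side of the bat. Origin: centre of its foot
- jar: Bystander: green glass jar with a steel cap, 48 mm across, 60 mm tall, standing on the stand near one of its short ends, about 200 mm from the stand's middle along its y axis. Origin: centre of its underside
- stamp: Bystander: turned light-wood clay stamp, 40 mm across at the foot and 55 mm tall, standing on the stand near the other short end, about 200 mm from the stand's middle along its y axis. Origin: centre of its underside
- bowl: Bystander: blue glazed bowl, 130 mm across and 55 mm tall, standing on the table to one side of the stand. Origin: centre of its underside
Not all that is in view belongs to the job. There is more than one size of the bat; the one meant has the size given above.

How it is judged:
By the outcome, as a careful person would: the job done as asked, in the order asked, and still so for the second after the job is handed in, with the robot touching nothing.
It also fails if it takes over 40 s, if anything falls off the work surface, if the arm or the gripper's body presses on something with over 40 N, if the wrist force passes 120 N, or if a joint passes its speed limit or range.

## Working session

There is one attempt and no reset: what is moved stays moved. The work goes in short steps, Python scripts to look and compute and a tool call to move; the robot and the scene stay as the last step left them, time stands still between calls to the robot, and variables do not carry over. Pictures are saved under pics/ and viewed, about 8 in all and at most 12, crops included, and the job is handed in when it is done.

Besides the shell and the picture viewer there is one more tool, called after "Call:" as name(argument=value, ...) on one line, values as JSON. apply_moves: Moves the arm, as the interface text tells. Its arguments: {"type":"object","properties":{"motion":{"type":"array","items":{"type":"number"}},"grip":{"type":"number"},"squeeze":{"type":"number"}},"required":["motion"]}

```bash
mkdir -p pics; python3 - <<'E'
from bench import read_state, cams, arm
import cv2,json,numpy as np
s=read_state();print(s['clock'],s['tcp_pos'],s['tool_rot'],s['width'])
for n in('top','scene'):
    cv2.imwrite(f'pics/{n}0.png',cams.camera(n)[:,:,::-1])
for n in('top','scene','wrist'):
    print(n,{k:np.round(v,4).tolist() for k,v in cams.camera_info(n).items() if not isinstance(v,str)})
E
```

```text
0.0 [ 161.27628045 -525.22952109  230.50027506] [-1.79902434e+02 -1.20658649e-02  1.70622569e+01] 0.9993147554798588
top {'fx': 506.7778, 'fy': 506.7778, 'cx': 313.5762, 'cy': 193.4614, 'k1': -0.1617, 'extrinsics': [[0.0712, 0.9765, -0.2037, 111.2785], [-0.9975, 0.0688, -0.0187, 101.1812], [-0.0042, 0.2045, 0.9789, 1661.5932], [0.0, 0.0, 0.0, 1.0]]}
scene {'fx': 423.4455, 'fy': 423.4455, 'cx': 322.9676, 'cy': 199.2306, 'k1': -0.0612, 'extrinsics': [[0.5578, -0.6399, 0.5286, 1015.4895], [0.8299, 0.4224, -0.3644, -269.8195], [0.0099, 0.642, 0.7667, 838.5231], [0.0, 0.0, 0.0, 1.0]]}
wrist {'fx': 350.0674, 'fy': 350.0674, 'cx': 320.9105, 'cy': 207.8339, 'k1': -0.0016, 'hand_eye': [[0.0009, 0.9509, 0.3096, 79.6554], [1.0, -0.001, 0.0002, 0.2776], [0.0005, 0.3096, -0.9509, -142.1557], [0.0, 0.0, 0.0, 1.0]]}
```

View pics/top0.png

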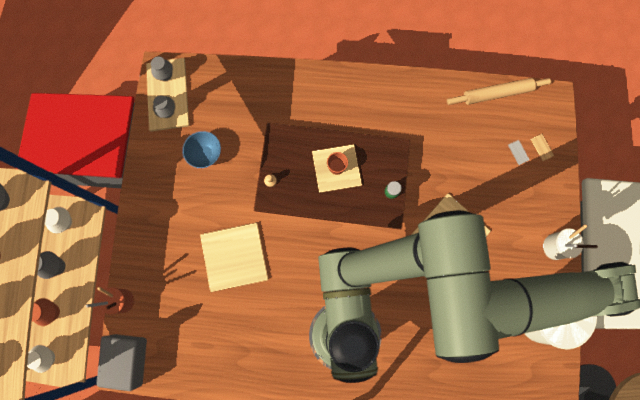

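View pics/scene0.png

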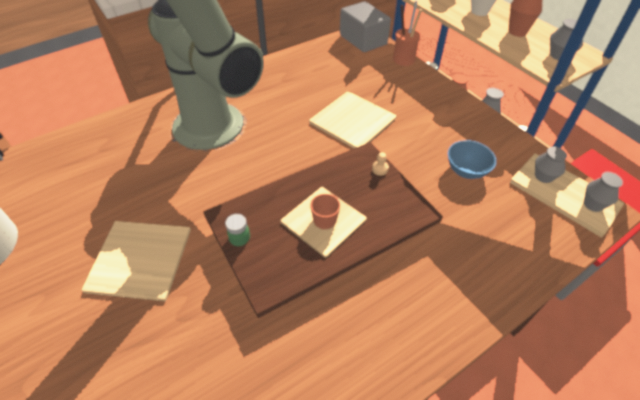

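The top view shows the stand with corners at about (268,123), (422,136), (404,228) and (255,210). The bat is centred at (337,168) with the cup on it, the jar is at (393,188), the stamp at (270,181) and the bowl at (202,149). The scene view agrees, with the bat at (323,220). The two larger boards lie off the stand and are distractors.

```bash
cat > h.py <<'E'
from bench import read_state, cams, arm
import cv2,numpy as np
from scipy.spatial.transform import Rotation as R
def ext(n,s=None):
    i=cams.camera_info(n)
    if n!='wrist': return np.array(i['extrinsics'])
    T=np.eye(4);T[:3,:3]=R.from_euler('xyz',s['tool_rot'],degrees=True).as_matrix();T[:3,3]=s['tcp_pos']
    return T@np.array(i['hand_eye'])
def cast(n,px,z,s=None):
    i=cams.camera_info(n);T=ext(n,s)
    K=np.array([[i['fx'],0,i['cx']],[0,i['fy'],i['cy']],[0,0,1.]])
    u=cv2.undistortPoints(np.array(px,float).reshape(-1,1,2),K,np.array([i['k1'],0,0,0.])).reshape(-1,2)
    d=np.c_[u[:,0],-u[:,1],-np.ones(len(u))]@T[:3,:3].T
    return T[:3,3]+d*((z-T[2,3])/d[:,2])[:,None]
def quad(mask,roi=None):
    c=max(cv2.findContours(mask.astype(np.uint8),cv2.RETR_EXTERNAL,cv2.CHAIN_APPROX_NONE)[0],key=cv2.contourArea)
    h=cv2.convexHull(c)[:,0,:].astype(float)
    return h,c[:,0,:].astype(float)
def rect(P):
    (c,wh,a)=cv2.minAreaRect(P[:,:2].astype(np.float32))
    return np.round(c,1),np.round(wh,1),round(a,2)
E
python3 - <<'E'
from h import *
for n,(x0,y0,x1,y1),(cx0,cy0,cx1,cy1) in (('top',(245,110,430,240),(300,135,370,200)),('scene',(195,140,450,330),(270,180,375,265))):
    im=cv2.imread(f'pics/{n}0.png');v=im.max(2).astype(int)
    m=np.zeros(v.shape,bool);m[cy0:cy1,cx0:cx1]=(v>150)[cy0:cy1,cx0:cx1]
    h,_=quad(m);P=cast(n,h,69);print(n,'bat',rect(P))
    m=np.zeros(v.shape,bool);m[y0:y1,x0:x1]=(v<100)[y0:y1,x0:x1]
    h,_=quad(m);P=cast(n,h,60);print(n,'stand',rect(P), np.round(cv2.boxPoints(cv2.minAreaRect(P[:,:2].astype(np.float32)))).tolist())
    hsv=cv2.cvtColor(im,cv2.COLOR_BGR2HSV)
print('pts top: cup rim,jar top,stamp top,bowl', np.round(cast('top',[(337.5,161.5)],124)), np.round(cast('top',[(394,187)],120)), np.round(cast('top',[(270,180)],110)), np.round(cast('top',[(202,149)],50)))
print('stand corners top',np.round(cast('top',[(268,123),(422,136),(404,228),(255,210)],60)))
print('stand corners scene',np.round(cast('scene',[(206,213),(376,148),(441,217),(259,314)],60)))
E
```

```text
top bat (array([533.3,  64.2]), array([140.6, 140.8]), 13.7)
top stand (array([519.4,  35.5]), array([569.1, 317.9]), 86.94) [[345.0, -240.0], [663.0, -257.0], [693.0, 311.0], [376.0, 328.0]]
scene bat (array([533.2,  64.9]), array([148.2, 148.6]), 13.69)
scene stand (array([658.3,  83.7]), array([144.2, 497.2]), 14.09) [[528.0, 307.0], [649.0, -175.0], [789.0, -140.0], [668.0, 342.0]]
pts top: cup rim,jar top,stamp top,bowl [[539.  63. 124.]] [[ 470. -119.  120.]] [[468. 271. 110.]] [[572. 515.  50.]]
stand corners top [[ 674.  301.   60.]
 [ 665. -215.   60.]
 [ 352. -165.   60.]
 [ 377.  316.   60.]]
stand corners scene [[ 363. -151.   60.]
 [ 408.  319.   60.]
 [ 676.  300.   60.]
 [ 653. -168.   60.]]
```

Call:
apply_moves(motion=[23.5,-18.5,-4,0,23.5,-18.5,-4,0,23.5,-18.5,-4,0,23.5,-18.5,-4,0,23.5,-18.5,-4,0,23.5,-18.5,-4,0,23.5,-18.5,-4,0,23.5,-18.5,-4,0,23.5,-18.5,-4,0,23.5,-18.5,-4,0,23.5,-18.5,-4,0,23.5,-18.5,-4,0], grip=40)

```text
clock: 1.1
tcp_pos: [369.7, -220.0, 275.5]
tool_rot: [-179.4, 0.1, 16.3]
contact_force: [0.1, -0.1, -0.5]
width: 0.466
```

Call:
apply_moves(motion=[23.5,-18.5,-4,0,23.5,-18.5,-4,0,23.5,-18.5,-4,0,23.5,-18.5,-4,0,23.5,-18.5,-4,0,23.5,-18.5,-4,0,23.5,-18.5,-4,0,23.5,-18.5,-4,0,23.5,-18.5,-4,0,23.5,-18.5,-4,0,23.5,-18.5,-4,0,0,0,0,0])

```text
clock: 2.1
tcp_pos: [567.5, 68.7, 319.7]
tool_rot: [-179.2, 0.4, 16.7]
contact_force: [-0.5, -0.1, -0.6]
width: 0.468
```

```bash
python3 - <<'E'
from h import *
s=read_state();print(s['clock'],s['tcp_pos'],s['tool_rot'],s['width'],np.abs(s['qvel']).max())
im=cams.camera('wrist')[:,:,::-1];cv2.imwrite('pics/w1.png',im)
import json;json.dump({k:np.array(s[k]).tolist() for k in('tcp_pos','tool_rot')},open('w1.json','w'))
E
```

```text
2.1 [567.45318892  68.65074823 319.66652677] [-179.18070517    0.35531243   16.6652909 ] 0.46785232637620217 2.985678694286405
```

View pics/w1.png

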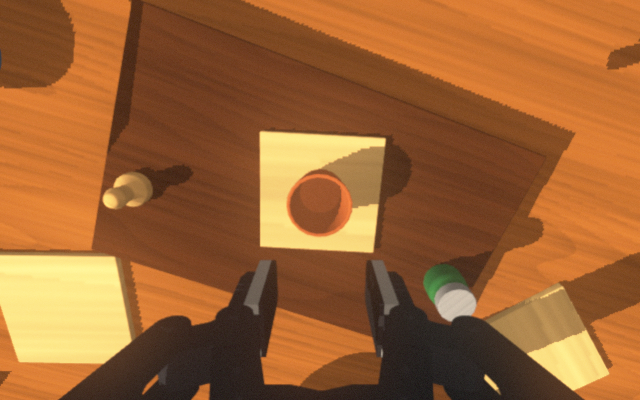

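The wrist view shows the stand's far top edge running from about (143,2) to (545,155), with its cast shadow beyond it. The bat corners are at about (260,131), (386,137), (375,252) and (260,247), and the cup rim is at (320,204).

```bash
python3 - <<'E'
from h import *
import json
s=json.load(open('w1.json'));im=cv2.imread('pics/w1.png');g=cv2.GaussianBlur(im,(3,3),0).astype(float).sum(2)
hsv=cv2.cvtColor(im,cv2.COLOR_BGR2HSV);v=im.max(2)
# bat: yellowish (green channel high)
m=np.zeros(v.shape,bool);sub=(slice(115,265),slice(245,400));m[sub]=(im[:,:,1]>150)[sub]
h,_=quad(m);print('bat',rect(cast('wrist',h,69,s)))
pts=[]
for x in range(170,530,3):
    y0=2+(x-143)*153/402
    col=g[:,x];ys=np.arange(max(2,int(y0-7)),int(y0+8));d=np.abs(col[ys+1]-col[ys-1]);pts.append((x,ys[d.argmax()]))
pts=np.array(pts,float)
def fit(pts):
    P=cast('wrist',pts,60,s)[:,:2].astype(np.float32)
    vx,vy,x0,y0=cv2.fitLine(P,cv2.DIST_HUBER,0,.5,.01).ravel()
    r=(P[:,0]-x0)*vy-(P[:,1]-y0)*vx
    print('yaw of edge dir',np.degrees(np.arctan2(vy,vx)),'pt',x0,y0,'resid',np.percentile(np.abs(r),[50,80,95]).round(2))
fit(pts)
print('corners',np.round(cast('wrist',[(143,2),(545,155),(92,248),(375,335)],60,s)))
crop=cv2.resize(im[0:175,120:580],None,fx=1.7,fy=1.7,interpolation=cv2.INTER_CUBIC)
for p in pts[::4]: cv2.circle(crop,(int((p[0]-120)*1.7),int(p[1]*1.7)),2,(0,255,0),-1)
cv2.imwrite('pics/w1c.png',crop)
print('cup',np.round(cast('wrist',[(320,204)],124,s)),'jar',np.round(cast('wrist',[(457,300)],120,s)))
E
```

```text
bat (array([533.4,  63.9]), array([139.8, 138.9]), 13.64)
yaw of edge dir 86.96803 pt 664.3957 75.66029 resid [0.28 0.55 2.5 ]
corners [[ 674.  294.   60.]
 [ 651. -169.   60.]
 [ 379.  320.   60.]
 [ 362.  -67.   60.]]
cup [[540.  64. 124.]] jar [[ 476. -115.  120.]]
```

View pics/w1c.png

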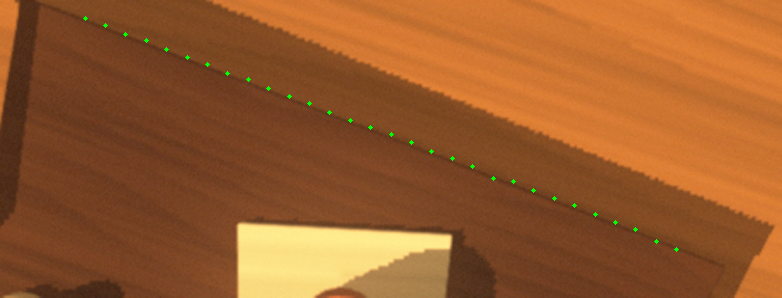

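The edge fit is clean. The stand yaw is -3.0° and its edge passes through (664.4, 75.7). The bat is at (533.4, 63.9) with yaw 13.6°, so it needs about 100 mm of travel and -16.7° of turn. I'll push with the fingers 40 mm apart so they form a line contact. First I go behind the bat and down.

Call:
apply_moves(motion=[-23.3,-1.8,0,0.009,-23.3,-1.8,0,0.009,-23.3,-1.8,0,0.009,-23.3,-1.8,0,0.009,-23.3,-1.8,0,0.009,-23.3,-1.8,0,0.008,0,0,36,0,0,0,38,0,0,0,38,0,0,0,38,0,0,0,38,0,0,0,10,0])

```text
clock: 3.15
tcp_pos: [411.4, 33.0, 115.0]
tool_rot: [-179.6, 0.5, 12.9]
contact_force: [-0.8, -0.0, -0.2]
width: 0.469
```

```bash
python3 - <<'E'
from h import *
for _ in range(1):
    s=read_state();print(s['clock'],s['tcp_pos'],s['tool_rot'],s['contact_force'])
cv2.imwrite('pics/w2.png',cams.camera('wrist')[:,:,::-1])
s=read_state();print(s['clock'],s['tcp_pos'],s['tool_rot'])
E
```

```text
3.15 [411.44424688  33.01802486 114.97903747] [-179.62293928    0.51724765   12.90442449] [-0.7550034  -0.03607729 -0.23722135]
3.2 [410.98437708  32.98414919 114.86893847] [-179.59982237    0.60225958   12.89591532]
```

View pics/w2.png

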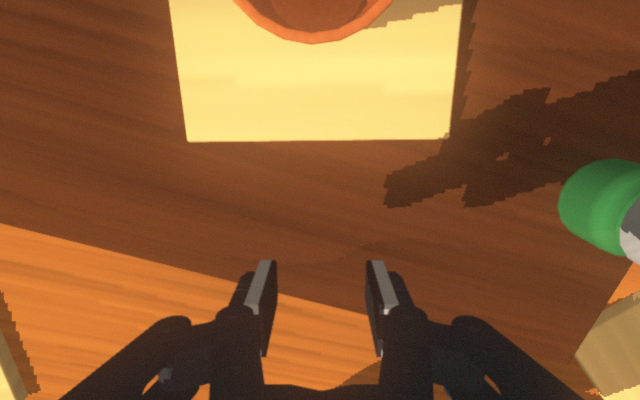

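The wrist view has the fingertips at about (265,262) and (378,262), centred on the bat's rear edge (188 to 448 on row 140) and parallel to it. The jar is clear on the right. Next I lower the hand to pushing height.

Call:
apply_moves(motion=[0,0,20,0,0,0,20,0,0,0,10,0,0,0,0,0])

```text
clock: 3.53
tcp_pos: [408.5, 30.6, 64.1]
tool_rot: [-179.7, 0.7, 12.7]
contact_force: [-0.2, 0.4, 0.6]
width: 0.466
```

Call:
apply_moves(motion=[7,-0.8,1,-0.004,7,-0.8,1,-0.004,7,-0.8,1,-0.004,7,-0.8,0.5,-0.004,7,-0.8,0.5,0,5,0,0,0,0,0,0,0])

```text
clock: 4.12
tcp_pos: [454.6, 43.8, 64.3]
tool_rot: [-179.8, 0.2, 13.6]
contact_force: [-0.8, -0.4, 0.4]
width: 0.466
```

Call:
apply_moves(motion=[-6,0,2,0,0,0,3,0,0,0,2,0,0,0,0,0])

```text
clock: 4.45
tcp_pos: [449.4, 42.5, 58.8]
tool_rot: [-179.9, 0.1, 13.6]
contact_force: [0.5, 0.0, -0.0]
width: 0.47
```

```bash
python3 - <<'E'
from h import *
s=read_state();print(s['clock'],s['tcp_pos'],s['tool_rot'],s['contact_force'])
a=cams.camera('wrist')[:,:,::-1]
b=cams.camera('scene')[100:330,190:450,::-1]
cv2.imwrite('pics/w3.png',np.hstack([cv2.resize(a,(400,250)),cv2.resize(b,(400,354))[:250*1]]) if 0 else cv2.resize(b,None,fx=3,fy=3-.5,interpolation=cv2.INTER_CUBIC))
cv2.imwrite('pics/w3w.png',a)
E
```

```text
4.45 [449.40005843  42.50629177  58.77204127] [-1.79860990e+02  8.29853950e-02  1.36407938e+01] [ 0.49027521  0.00210724 -0.03069737]
```

View pics/w3w.png

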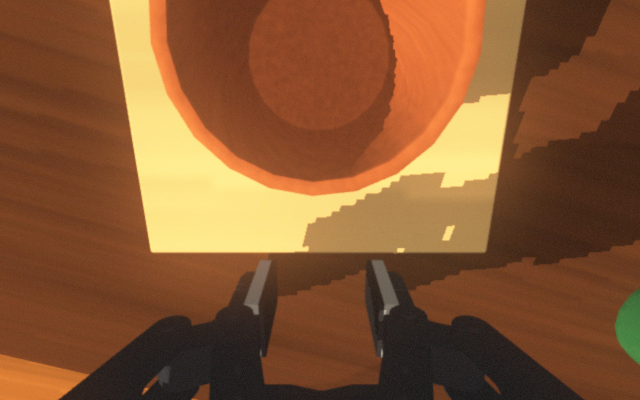

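The fingertips are at row 262, just short of the bat's rear edge at row 252, parallel and centred. There's no contact force. I'll push in short batches along an arc.

Call:
apply_moves(motion=[2,0,0,0,2,0,0,0,2,-0.3,0,0.004,2,-0.4,0,0.006,2,-0.4,0,0.006,2,-0.4,0,0.006,2,-0.4,0,0.006,2,-0.4,0,0.006,2,-0.4,0,0.006,2,-0.4,0,0.006,2,-0.4,0,0.006,2,-0.4,0,0.006])

```text
clock: 5.55
tcp_pos: [448.8, 42.9, 58.8]
tool_rot: [179.3, 2.5, 10.0]
contact_force: [-4.7, -3.0, 11.7]
width: 0.468
```

The tip has stalled: it hasn't advanced, Fz is +11.7 N and the pitch is 2.5°. I'll look before doing anything else.

```bash
python3 - <<'E'
from h import *
s=read_state();print(s['clock'],s['tcp_pos'],s['tool_rot'],s['contact_force'],s['moment'],s['joints'])
a=cams.camera('wrist')[:,:,::-1]
b=cams.camera('scene')[150:300,200:400,::-1]
cv2.imwrite('pics/w4.png',np.vstack([a[180:380],cv2.resize(b,(533,400),interpolation=cv2.INTER_CUBIC)[:, :].copy() if 0 else cv2.copyMakeBorder(cv2.resize(b,(533,400),interpolation=cv2.INTER_CUBIC),0,0,0,107,cv2.BORDER_CONSTANT)]))
E
```

```text
5.55 [448.80929137  42.86860383  58.83874067] [179.25984694   2.53796748   9.96994129] [-4.71626338 -3.0007895  11.67857681] [-0.37342052  1.19085059  0.08953573] [ -3.05783287  21.89518698 -35.90300943  34.50779776  -1.29307425
 166.98185598]
```

View pics/w4.png

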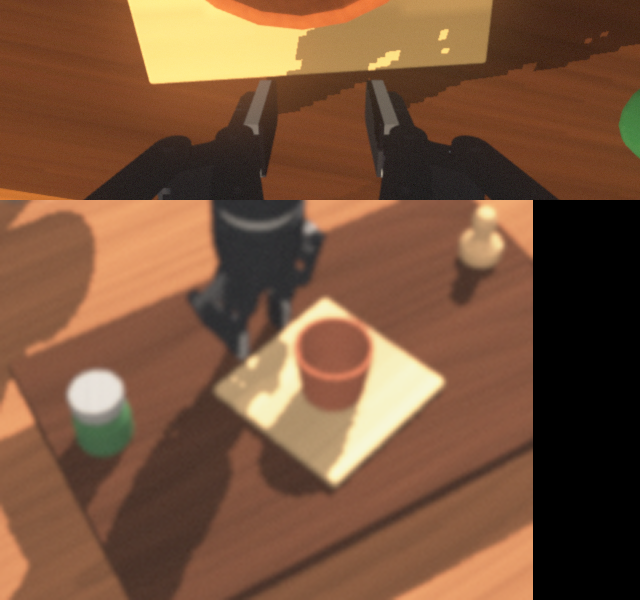

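The fingertips are resting on the stand about 5 mm behind the bat, so the setback is only 1 to 2 mm. The bat and cup haven't moved. I'll raise the hand a little and recheck.

Call:
apply_moves(motion=[0,0,-3,0,-2,0,-2,0,0,0,0,0,0,0,0,0])

```text
clock: 5.98
tcp_pos: [445.3, 42.4, 63.4]
tool_rot: [179.3, 2.7, 9.9]
contact_force: [-0.2, -0.3, -0.3]
width: 0.466
```

Call:
apply_moves(motion=[0,0,0.8,-0.033,0,0,0.8,-0.032,0,0,0,0])

```text
clock: 6.23
tcp_pos: [445.0, 42.4, 61.2]
tool_rot: [179.5, 2.7, 13.8]
contact_force: [0.0, 0.6, -0.5]
width: 0.47
```

Call:
apply_moves(motion=[3,0,-0.1,0,3,0,-0.15,0,3,0,-0.15,0,3,-0.6,-0.2,0.008,3.5,-0.8,-0.2,0.01,4,-0.9,-0.2,0.0115,4,-0.9,-0.2,0.0115,4,-0.9,-0.2,0.0115])

```text
clock: 6.9
tcp_pos: [468.1, 53.0, 60.2]
tool_rot: [179.3, 3.2, 10.4]
contact_force: [-4.2, -0.8, 2.9]
width: 0.468
```

Call:
apply_moves(motion=[4,-0.7,-0.7,0.0115,4,-0.7,-0.5,0.0115,4,-0.7,-0.4,0.0115,4,-0.7,-0.4,0.0115,4,-0.7,-0.4,0.0115,4,-0.7,-0.4,0.0115,4,-0.7,-0.4,0.0115,4,-0.7,-0.4,0.0115])

```text
clock: 7.57
tcp_pos: [504.7, 65.1, 61.4]
tool_rot: [179.1, 3.0, 4.5]
contact_force: [-0.6, 0.8, -1.8]
width: 0.47
```

```bash
python3 - <<'E'
from h import *
s=read_state();print(s['clock'],s['tcp_pos'],s['tool_rot'],s['contact_force'])
a=cams.camera('wrist')[:,:,::-1]
b=cams.camera('scene')[150:310,200:440,::-1]
b=cv2.resize(b,(500,333),interpolation=cv2.INTER_CUBIC)
cv2.imwrite('pics/w5.png',np.vstack([a[140:380],cv2.copyMakeBorder(b,0,0,0,140,cv2.BORDER_CONSTANT)]))
E
```

```text
7.5667 [504.68682833  65.12288583  61.40781023] [179.11824961   2.97047488   4.52382361] [-0.58035173  0.80378968 -1.84305061]
```

View pics/w5.png

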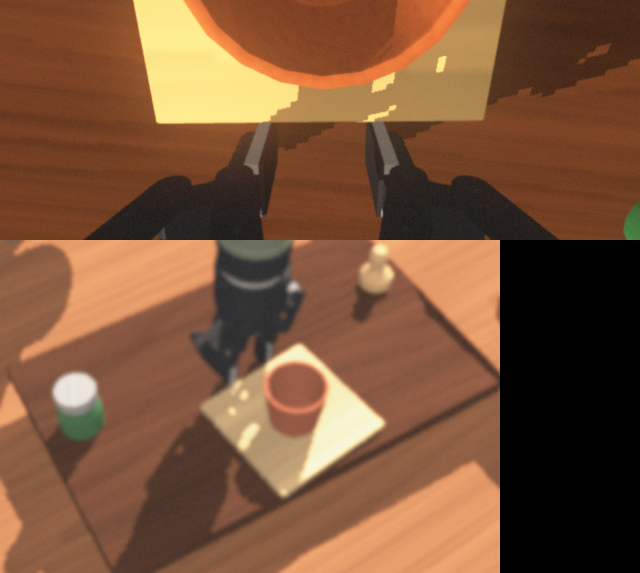

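The bat is following flush and the cup is centred. About 49 mm and -7.5° remain.

Call:
apply_moves(motion=[3.5,-1.2,-0.3,0.015,4,-1.2,-0.4,0.016,4,-1.2,-0.4,0.016,4,-1.2,-0.4,0.016,4,-1.2,-0.4,0.016,4,-1.2,-0.4,0.016,4,-1.2,-0.3,0.015,2,-0.4,-0.2,0.006,0,0,0,0])

```text
clock: 8.42
tcp_pos: [537.2, 59.1, 62.8]
tool_rot: [179.6, 2.8, -1.3]
contact_force: [-1.4, -0.7, -0.8]
width: 0.467
```

```bash
python3 - <<'E'
from h import *
s=read_state();print(s['clock'],s['tcp_pos'],s['tool_rot'],s['contact_force'])
cv2.imwrite('pics/s6.png',cams.camera('scene')[:,:,::-1]);cv2.imwrite('pics/w6.png',cams.camera('wrist')[:,:,::-1])
im=cv2.imread('pics/s6.png');b=im[150:310,200:440]
cv2.imwrite('pics/s6c.png',cv2.resize(b,(800,533),interpolation=cv2.INTER_CUBIC))
E
```

```text
8.4167 [537.2367058   59.14221362  62.77916316] [179.63548348   2.82378884  -1.2913129 ] [-1.39609431 -0.65583497 -0.75347366]
```

View pics/s6c.png

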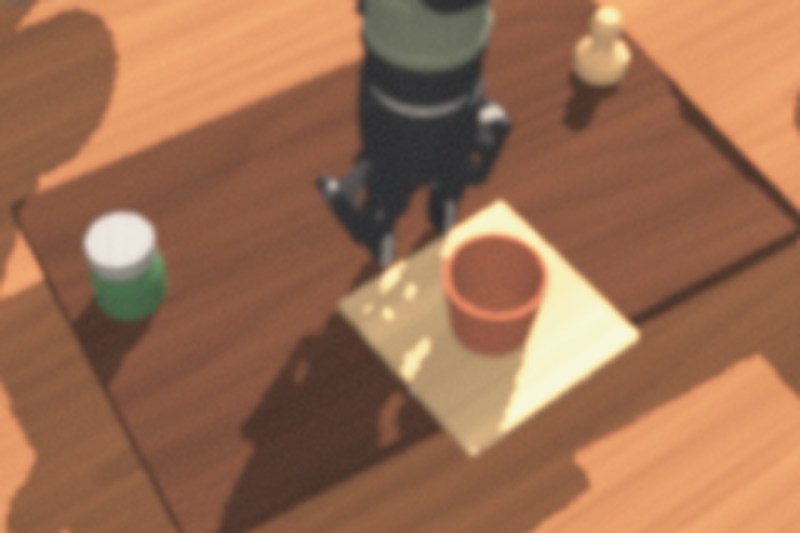

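The scene view shows the bat's front already overhanging, with corners in the crop at about (340,303), (500,200), (640,335) and (474,455). The cup is on the middle. Now I measure the remainder.

```bash
cat >> h.py <<'E'
ex=np.array([.9986,-.0529]);e0=np.array([664.4,75.7])
def batfit(n,im,z=69,s=None,roi=None,thr=120):
    m=np.zeros(im.shape[:2],np.uint8);x0,y0,x1,y1=roi
    h=cv2.cvtColor(im,cv2.COLOR_BGR2HSV)
    m[y0:y1,x0:x1]=((im[:,:,1]>thr)&(h[:,:,0]>12))[y0:y1,x0:x1]
    m=cv2.morphologyEx(m,cv2.MORPH_OPEN,np.ones((3,3)))
    q,_=quad(m);P=cast(n,q,z,s);c,wh,a=rect(P)
    print(n,'bat',c,wh,a,'overhang',(c-e0)@ex+70)
    return q
E
python3 - <<'E'
from h import *
im=cv2.imread('pics/s6.png')
q=batfit('scene',im,roi=(295,205,400,292))
c=np.array([(340,303),(500,200),(640,335),(474,455)])*.3+[200,150]
P=cast('scene',c,69)[:,:2];print(np.round(P,1),P.mean(0),'front overhang corners',(P-e0)@ex)
f=P[3]-P[2];print('front yaw',np.degrees(np.arctan2(*f[::-1]))+90)
E=cast('scene',np.array([(650,317),(795,237),(190,530),(420,437)])*.3+[200,150],60)[:,:2]
print('edge s (should be 0)',(E-e0)@ex)
E
```

```text
scene bat [620.9  64.9] [147.6 145.6] 3.39 overhang 27.132219999999997
[[ 5.584e+02 -8.700e+00]
 [ 5.466e+02  1.302e+02]
 [ 6.871e+02  1.399e+02]
 [ 6.979e+02 -2.000e-01]] [622.52535373  65.28131652] front overhang corners [-101.35392777 -120.48045043   19.27028852   37.50459605]
front yaw 4.424487888744423
edge s (should be 0) [ 7.18094422  5.49895541 -9.82496031  6.02268867]
```

The scene fit says the bat yaw is about +4°, while the tool is at -1.3°. I'll check the rear edge in the wrist picture.

```bash
python3 - <<'E'
from h import *
im=cv2.imread('pics/w6.png');cv2.imwrite('pics/w6c.png',im[150:400])
s=dict(tcp_pos=[537.24,59.14,62.78],tool_rot=[179.635,2.824,-1.29])
m=((im[:,:,1]>100)&(cv2.cvtColor(im,cv2.COLOR_BGR2HSV)[:,:,0]>12)).astype(np.uint8);m[300:]=0;m[:,530:]=0
pts=[(x,np.nonzero(m[:,x])[0].max()) for x in range(170,480,5) if m[:,x].any()]
P=cast('wrist',pts,69,s)[:,:2].astype(np.float32)
vx,vy,x0,y0=cv2.fitLine(P,cv2.DIST_HUBER,0,.5,.01).ravel()
print('rear yaw',np.degrees(np.arctan2(vy,vx))%180-90,x0,y0,pts[::12])
E
```

```text
rear yaw 4.1438904 552.2449 54.665688 [(170, np.int64(268)), (230, np.int64(263)), (290, np.int64(257)), (350, np.int64(253)), (410, np.int64(248)), (470, np.int64(243))]
```

View pics/w6c.png

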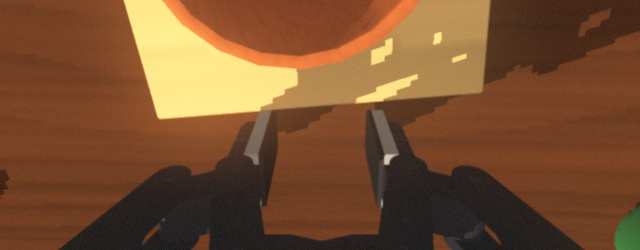

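In the wrist view the left finger touches the bat's rear edge, which runs from (160,118) to (483,92) in the crop, and the right finger is off it. The bat yaw is +4.1° and the overhang about 27 mm. I'll back off, shift left by 15 mm, set the tool yaw to -3°, and let the left finger turn the bat flush.

Call:
apply_moves(motion=[-4,0,0.2,0,-1,-5,0.3,0.015,0,-5,0.2,0.015,0,-4,0.2,0,0,0,0,0,0,0,0,0])

```text
clock: 9.02
tcp_pos: [532.4, 58.5, 63.0]
tool_rot: [-179.7, 2.6, -1.8]
contact_force: [0.4, -0.3, -0.1]
width: 0.47
```

Turning and leftward motion stalled because J6 is at its 180° limit. A half turn of the tool gives the same finger geometry with J6 near 5°. I'll back off, lift, and turn by -180°.

Call:
apply_moves(motion=[-8,0,0,0,-12,0,-8,0,-12,0,-15,0,-8,0,-15,0,0,0,-10,0,0,0,0,-0.06,0,0,0,-0.12,0,0,0,-0.12,0,0,0,-0.12,0,0,0,-0.12,0,0,0,-0.12,0,0,0,-0.12])

```text
clock: 10.02
tcp_pos: [485.2, 60.8, 114.9]
tool_rot: [-177.7, 1.7, 44.8]
contact_force: [-0.9, 0.1, -0.3]
width: 0.466
```

Call:
apply_moves(motion=[0,0,0,-0.12,0,0,0,-0.12,0,0,0,-0.12,0,0,0,-0.12,0,0,0,-0.12,0,0,0,-0.12,0,0,0,-0.12,0,0,0,-0.12,0,0,0,-0.12,0,0,0,-0.12,0,0,0,-0.12,0,0,0,-0.12])

```text
clock: 11.02
tcp_pos: [476.4, 62.3, 114.6]
tool_rot: [-177.9, -2.3, 130.7]
contact_force: [-0.6, 0.2, -0.7]
width: 0.473
```

Call:
apply_moves(motion=[0,0,0,-0.115,0,0,0,-0.115,0,0,0,-0.115,0,0,0,-0.115,0,0,0,-0.115,0,0,0,-0.115,0,0,0,-0.08,0,0,0,0,0,0,0,0])

```text
clock: 11.77
tcp_pos: [470.1, 63.4, 114.4]
tool_rot: [179.8, -3.3, 177.3]
contact_force: [-0.6, -0.0, 0.6]
width: 0.466
```

```bash
python3 - <<'E'
from h import *
s=read_state();print(s['clock'],s['tcp_pos'],s['tool_rot'],s['contact_force'],s['joints'])
a=cams.camera('wrist')[:,:,::-1];cv2.imwrite('pics/w7.png',a)
b=cams.camera('scene')[:,:,::-1];cv2.imwrite('pics/s7.png',b)
batfit('scene',b,roi=(295,205,400,292))
np.save('s7.npy',np.r_[s['tcp_pos'],s['tool_rot']])
E
```

```text
11.7667 [470.14151521  63.36994987 114.35020335] [179.77610465  -3.26547735 177.30426807] [-0.56011643 -0.01023066  0.58489347] [ -1.44005241  19.94609623 -28.32839826  44.98530186   0.29536268
   1.25365703]
scene bat [621.   64.9] [147.4 145.8] 3.53 overhang 27.232080000000018
```

View pics/w7.png

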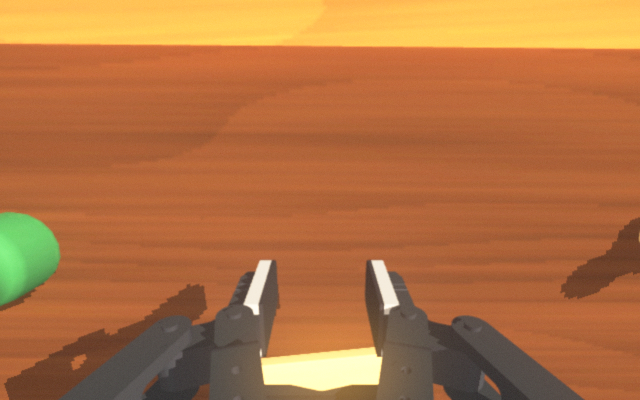

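The bat is unmoved and the jar is clear at the left of the image. J6 is now at 1.3°. I'll descend behind the bat, offset to the left.

Call:
apply_moves(motion=[-15,4,0,0,-15,4,0,0,-13,3,5,0,0,1,12,0,0,0,12,0,0,0,10,0,0,0,3,0,0,0,0,0,0,0,0,0])

```text
clock: 12.62
tcp_pos: [512.8, 74.1, 68.5]
tool_rot: [179.8, -3.2, 176.7]
contact_force: [0.0, 0.1, 0.3]
width: 0.471
```

Call:
apply_moves(motion=[0,0,3,0,0,0,2,0,0,0,0,0,-5,0,-0.3,0,-5,0,-0.3,0,-5,0,-0.3,0,0,0,0,0])

```text
clock: 13.2
tcp_pos: [530.3, 73.0, 65.5]
tool_rot: [179.8, -3.0, 176.7]
contact_force: [0.6, -0.3, -0.1]
width: 0.47
```

Call:
apply_moves(motion=[0,0,2,0,0,0,1.5,0,0,0,0,0,0,0,0,0])

```text
clock: 13.53
tcp_pos: [530.9, 72.9, 61.6]
tool_rot: [179.8, -3.0, 176.6]
contact_force: [-0.7, 0.1, 0.2]
width: 0.467
```

Call:
apply_moves(motion=[-3,0,-0.2,0,-3,0,-0.2,0,-3,0,-0.2,0,-3,0,-0.2,0,0,0,0,0])

```text
clock: 13.95
tcp_pos: [541.0, 72.9, 61.3]
tool_rot: [179.7, -3.3, 176.7]
contact_force: [-1.1, -0.5, 0.6]
width: 0.467
```

```bash
cat > m.py <<'E'
from h import *
import sys
s=read_state();print(s['clock'],s['tcp_pos'].round(1),s['tool_rot'].round(1),s['contact_force'].round(1),'tool s',(np.array(s['tcp_pos'])[:2]-e0)@ex)
b=cams.camera('scene')[:,:,::-1];cv2.imwrite(f'pics/{sys.argv[1]}.png',b)
q=batfit('scene',b,roi=(295,205,400,298))
# front edge fit: lower-right side of mask hull between right-most and lowest hull points
g=b[:,:,1].astype(int);h=cv2.cvtColor(b,cv2.COLOR_BGR2HSV)[:,:,0]
m=np.zeros(g.shape,np.uint8);m[205:298,295:402]=((g>120)&(h>12))[205:298,295:402]
m=cv2.morphologyEx(m,cv2.MORPH_OPEN,np.ones((3,3)));_,c=quad(m)
r=q[q[:,0].argmax()];l=q[q[:,1].argmax()];d=(l-r)/np.linalg.norm(l-r)
t=(c-r)@d;n=np.abs((c-r)@[-d[1],d[0]]);k=(t>6)&(t<np.linalg.norm(l-r)-6)&(n<2)
P=cast('scene',c[k],69)[:,:2].astype(np.float32);vx,vy,x0,y0=cv2.fitLine(P,cv2.DIST_HUBER,0,.5,.01).ravel()
print('front: yaw',np.degrees(np.arctan2(vy,vx))%180-90,'s at mid',(np.array([x0,y0])-e0)@ex,k.sum(),'corners',r,l)
E
python3 m.py s8
```

```text
13.95 [541.   72.9  61.3] [179.7  -3.3 176.7] [-1.1 -0.5  0.6] tool s -123.02748614555378
scene bat [626.   63.4] [147.8 146. ] 2.39 overhang 32.30443000000002
front: yaw 2.939827 s at mid 36.48196939758303 27 corners [392. 251.] [343. 288.]
```

```bash
python3 - <<'E'
from h import *
for n in('s6','s7','s8'):
    b=cv2.imread(f'pics/{n}.png');m=np.zeros(b.shape[:2],np.uint8)
    h=cv2.cvtColor(b,cv2.COLOR_BGR2HSV)[:,:,0];m[205:298,295:402]=((b[:,:,1]>120)&(h>12))[205:298,295:402]
    m=cv2.morphologyEx(m,cv2.MORPH_OPEN,np.ones((3,3)));q,c=quad(m)
    k=[q[q[:,0].argmax()],q[q[:,1].argmax()],q[q[:,0].argmin()],q[q[:,1].argmin()]];print(n,np.array(k).tolist())
    P=cast('scene',k,69)[:,:2];print(P.round(0).tolist(), 'sides yaw',[round(float(np.degrees(np.arctan2(*(P[i]-P[j])[::-1])))%90,1) for i,j in((0,1),(1,2),(2,3),(3,0))])
    # line fits of the left (y+) and right sides and front using contour between corners
    for i,j,nm in((1,0,'front'),(2,1,'right'),(0,3,'left')):
        a,e=k[i],k[j];d=(e-a)/np.linalg.norm(e-a);t=(c-a)@d;w=np.abs((c-a)@[-d[1],d[0]])
        u=(t>5)&(t<np.linalg.norm(e-a)-5)&(w<2.5);Q=cast('scene',c[u],69)[:,:2].astype(np.float32)
        vx,vy,x0,y0=cv2.fitLine(Q,cv2.DIST_HUBER,0,.5,.01).ravel();print('  ',nm,round(float(np.degrees(np.arctan2(vy,vx))%90),1),u.sum())
E
```

```text
s6 [[391.0, 249.0], [343.0, 286.0], [302.0, 242.0], [351.0, 210.0]]
[[683.0, 141.0], [698.0, 2.0], [561.0, -10.0], [548.0, 132.0]] sides yaw [6.2, 5.0, 5.2, 3.6]
   front 3.7 41
   right 3.6 39
   left 4.1 33
s7 [[391.0, 249.0], [343.0, 286.0], [303.0, 243.0], [351.0, 210.0]]
[[683.0, 141.0], [698.0, 2.0], [564.0, -10.0], [548.0, 132.0]] sides yaw [6.2, 5.0, 6.6, 3.6]
   front 3.7 41
   right 4.4 38
   left 4.0 33
s8 [[392.0, 251.0], [343.0, 288.0], [303.0, 244.0], [353.0, 212.0]]
[[688.0, 139.0], [702.0, -1.0], [567.0, -11.0], [555.0, 132.0]] sides yaw [5.5, 4.4, 4.5, 2.8]
   front 2.6 33
   right 2.1 38
   left 1.5 32
```

The bat has turned to about +2° with 32 mm overhang. I need more turning per mm, so I'll back off and push nearer the rear-left corner.

Call:
apply_moves(motion=[5,0,0,0,3,3,0,0,0,7,0,0,0,7,0,0,0,4,0,0,0,0,0,0,0,0,0,0])

```text
clock: 14.58
tcp_pos: [535.4, 96.6, 62.4]
tool_rot: [179.8, -3.0, 176.7]
contact_force: [0.2, 0.0, 0.1]
width: 0.464
```

Call:
apply_moves(motion=[-3,0,-0.1,0,-3,0,-0.1,0,-2.5,0,-0.1,0,0,0,0,0])

```text
clock: 14.92
tcp_pos: [543.6, 96.8, 62.1]
tool_rot: [179.7, -3.1, 176.8]
contact_force: [-0.6, 0.1, -0.6]
width: 0.468
```

```bash
cat > m.py <<'E'
from h import *
import sys
s=read_state();print(s['clock'],np.round(s['tcp_pos'],1),np.round(s['tool_rot'],1),np.round(s['contact_force'],1),'tool s',(np.array(s['tcp_pos'])[:2]-e0)@ex)
b=np.ascontiguousarray(cams.camera('scene')[:,:,::-1]);cv2.imwrite(f'pics/{sys.argv[1]}.png',b)
batfit('scene',b,roi=(295,205,405,305));m=np.zeros(b.shape[:2],np.uint8)
h=cv2.cvtColor(b,cv2.COLOR_BGR2HSV)[:,:,0];m[205:305,295:405]=((b[:,:,1]>120)&(h>12))[205:305,295:405]
m=cv2.morphologyEx(m,cv2.MORPH_OPEN,np.ones((3,3)));q,c=quad(m)
k=[q[q[:,0].argmax()],q[q[:,1].argmax()],q[q[:,0].argmin()],q[q[:,1].argmin()]];print(cast('scene',k,69)[:,:2].round(0).tolist())
for i,j,nm in((1,0,'front'),(2,1,'right'),(0,3,'left')):
    a,e=k[i],k[j];d=(e-a)/np.linalg.norm(e-a);t=(c-a)@d;w=np.abs((c-a)@[-d[1],d[0]])
    u=(t>5)&(t<np.linalg.norm(e-a)-5)&(w<2.5);Q=cast('scene',c[u],69)[:,:2].astype(np.float32)
    vx,vy,x0,y0=cv2.fitLine(Q,cv2.DIST_HUBER,0,.5,.01).ravel();print('  ',nm,round(float((np.degrees(np.arctan2(vy,vx))+45)%90-45),1),u.sum(),round(float((np.array([x0,y0])-e0)@ex),1))
E
python3 m.py s9
```

```text
14.9167 [543.6  96.8  62.1] [179.7  -3.1 176.8] [-0.6  0.1 -0.6] tool s -121.72972144841276
scene bat [628.4  62.1] [147.3 145.5] 0.91 overhang 34.769839999999995
[[692.0, 136.0], [702.0, -4.0], [563.0, -12.0], [559.0, 133.0]]
   front 1.2 35 36.9
   right 1.0 40 -27.6
   left 0.6 33 -42.6
```

About 35 mm overhang and +1°. I'll take roughly 3 mm more at this corner, then finish the turn by nudging the rear of the right side, which adds no forward travel.

Call:
apply_moves(motion=[-2.5,0,-0.1,0,-2.5,0,-0.1,0,0,0,0,0])

```text
clock: 15.22
tcp_pos: [547.9, 96.4, 61.7]
tool_rot: [179.7, -3.3, 176.7]
contact_force: [-0.7, 0.2, 0.1]
width: 0.467
```

```bash
python3 m.py s10
```

```text
15.2167 [547.9  96.4  61.7] [179.7  -3.3 176.7] [-0.7  0.2  0.1] tool s -117.4042637127761
scene bat [630.8  60.4] [145.6 148.2] 89.4 overhang 37.256409999999974
[[696.0, 133.0], [703.0, -7.0], [567.0, -11.0], [563.0, 133.0]]
   front -0.6 30 41.1
   right -0.4 39 -24.0
   left -0.4 34 -39.1
```

Call:
apply_moves(motion=[-2.2,0,-0.1,0,-1.5,0,-0.1,0,0,0,0,0])

```text
clock: 15.52
tcp_pos: [551.4, 96.2, 61.6]
tool_rot: [179.7, -3.3, 176.7]
contact_force: [-1.6, 0.2, 1.3]
width: 0.467
```

Call:
apply_moves(motion=[8,0,-1,0,15,0,-5,0,20,0,-15,0,20,0,-20,0,15,-10,-30,0,0,-20,-30,0,0,-20,-30,0,0,-20,-30,0,0,-10,-30,0,0,0,-10,0,0,0,0,0])

```text
clock: 16.43
tcp_pos: [474.1, 13.7, 275.1]
tool_rot: [-179.7, -2.9, 176.7]
contact_force: [-0.2, -0.0, 0.3]
width: 0.467
```

```bash
python3 m.py s11; python3 - <<'E'
from h import *
b=np.ascontiguousarray(cams.camera('top')[:,:,::-1]);cv2.imwrite('pics/t11.png',b)
batfit('top',b,roi=(295,115,375,185),thr=130)
a=np.ascontiguousarray(cams.camera('wrist')[:,:,::-1]);cv2.imwrite('pics/w11.png',a)
E
```

```text
16.4333 [474.1  13.7 275.1] [-179.7   -2.9  176.7] [-0.2 -0.   0.3] tool s -186.74767095496952
scene bat [632.8  59.1] [145.1 147.2] 88.37 overhang 39.322379999999974
[[700.0, 129.0], [703.0, -11.0], [567.0, -11.0], [566.0, 133.0]]
   front -1.5 34 42.2
   right -1.0 40 -22.2
   left -1.7 34 -31.0
top bat [601.6  40.4] [178.3 247.6] 88.85 overhang 9.155290000000043
```

```bash
python3 - <<'E'
from h import *
import cv2
im=cv2.imread('pics/s11.png')
# predicted edge in scene px: project world points along edge
i=cams.camera_info('scene');T=np.linalg.inv(ext('scene'))
def proj(P):
    p=np.c_[P,np.ones(len(P))]@T.T;u=np.c_[p[:,0]/-p[:,2],-p[:,1]/-p[:,2]];r=(u**2).sum(1,keepdims=True);u=u*(1+i['k1']*r)
    return u*[i['fx'],i['fy']]+[i['cx'],i['cy']]
ey=np.array([.0529,.9986])
out=im.copy()
Y=np.r_[-225:225:5];W=np.c_[e0+Y[:,None]*ey,np.full(len(Y),60.)];px=proj(W)
for p in px: cv2.circle(out,tuple(int(v*16) for v in p),8,(0,255,0),-1,shift=4)
F=np.array([[e0+40*ex+t*ey for t in range(-100,70,10)]])[0];
for p in proj(np.c_[F,np.full(len(F),69.)]): cv2.circle(out,tuple(int(v*16) for v in p),8,(255,0,0),-1,shift=4)
cv2.imwrite('pics/s11c.png',cv2.resize(out[150:330,200:450],(800,576),interpolation=cv2.INTER_CUBIC))
E
```

```text
(no output)
```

View pics/s11c.png

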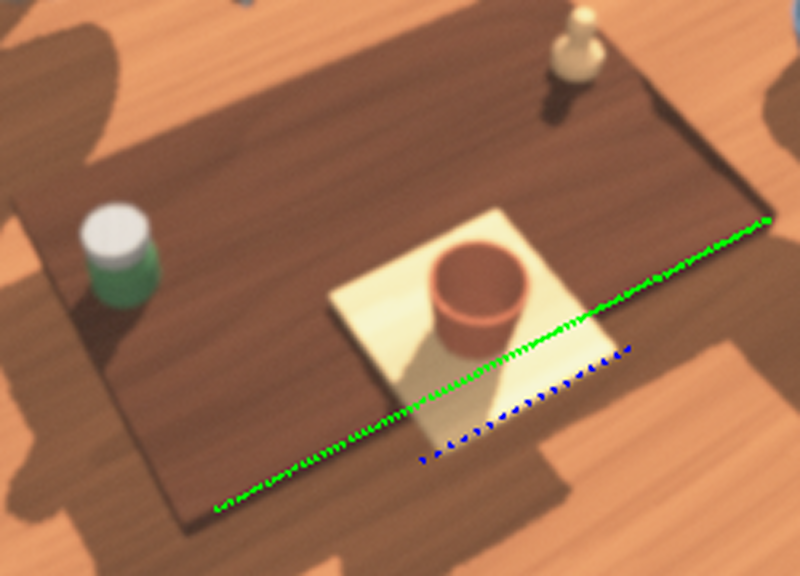

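The projected edge (green) lies on the stand's edge, and the bat's front follows the 40 mm target line (blue) to within about 1.5°. The cup is centred and the bystanders are untouched. I'll take out the remaining angle with a small sideways nudge at the rear of the right side.

Call:
apply_moves(motion=[-24.5,-18,-1.4,0,-24.5,-18,-1.4,0,-24.5,-18,-1.4,0,-22,-16,-1.4,0,0,0,0,0,-2,0,36,0,-2,0,38,0,-2,0,38,0,-2,0,36,0,-1,0,25,0,0,0,0,0,0,0,0,0])

```text
clock: 17.58
tcp_pos: [550.7, -54.1, 71.9]
tool_rot: [179.9, -4.9, 177.4]
contact_force: [0.2, 1.1, 0.8]
width: 0.468
```

Call:
apply_moves(motion=[-7,0,-0.5,0,-7,0,-0.5,0,-5,0,-0.4,0,0,0,3,0,0,0,3,0,0,0,1,0,0,0,0,0,0,0,0,0])

```text
clock: 18.25
tcp_pos: [576.1, -54.8, 71.0]
tool_rot: [-179.9, -4.3, 177.5]
contact_force: [0.1, -1.0, -0.5]
width: 0.467
```

Call:
apply_moves(motion=[0,0,3,0,0,0,3,0,0,0,1,0,0,0,0,0])

```text
clock: 18.58
tcp_pos: [575.1, -54.9, 63.7]
tool_rot: [-179.9, -4.3, 177.5]
contact_force: [0.4, 0.8, -0.2]
width: 0.473
```

Call:
apply_moves(motion=[0,3.5,0,0,0,3.5,0,0,0,3.5,0,0,0,3,0,0,0,0,0,0])

```text
clock: 19.0
tcp_pos: [575.3, -39.9, 63.4]
tool_rot: [-180.0, -4.4, 177.5]
contact_force: [0.4, -0.4, -0.1]
width: 0.47
```

```bash
python3 m.py s12; python3 - <<'E'
from h import *
a=cv2.imread('pics/s11.png')[190:310,280:410].astype(int);b=cv2.imread('pics/s12.png')[190:310,280:410].astype(int)
# cup / bat-left corner change (hand-free region)
print(np.abs(a-b).sum(2)[:, 60:].max(), (np.abs(a-b).sum(2)[:,60:]>60).sum())
E
```

```text
19.0 [575.3 -39.9  63.4] [-180.    -4.4  177.5] [ 0.4 -0.4 -0.1] tool s -82.82025318017581
scene bat [633.2  59.1] [145.1 146.5] 88.37 overhang 39.721820000000065
[[700.0, 129.0], [703.0, -11.0], [588.0, -12.0], [566.0, 133.0]]
   front -1.7 34 42.2
   right -0.7 32 -12.8
   left -1.6 34 -31.1
24 0
```

Not in contact yet. I'll continue in small steps.

Call:
apply_moves(motion=[0,2.5,0,0,0,2.5,0,0,0,0,0,0])

```text
clock: 19.3
tcp_pos: [575.6, -35.0, 63.5]
tool_rot: [-179.9, -4.4, 177.5]
contact_force: [0.6, 0.4, -0.2]
width: 0.469
```

```bash
python3 m.py s13
```

```text
19.3 [575.6 -35.   63.5] [-179.9   -4.4  177.5] [ 0.6  0.4 -0.2] tool s -82.82297798338598
scene bat [634.  60.] [145.  145.8] 87.97 overhang 40.47309000000002
[[703.0, 129.0], [703.0, -7.0], [589.0, -10.0], [567.0, 135.0]]
   front -2.6 44 42.2
   right -0.2 29 -17.6
   left -2.2 34 -30.3
```

Call:
apply_moves(motion=[0,1.8,0,0,0,0,0,0])

```text
clock: 19.52
tcp_pos: [575.7, -33.5, 63.5]
tool_rot: [-179.9, -4.4, 177.4]
contact_force: [0.3, 0.8, 0.3]
width: 0.468
```

Call:
apply_moves(motion=[0,-6,0,0,0,-10,-3,0,0,-10,-15,0,0,-5,-30,0,0,0,-35,0,8,0,-35,0,20,0,-30,0,25,0,-30,0,25,0,-20,0,15,0,0,0,0,0,0,0,0,0,0,0])

```text
clock: 20.52
tcp_pos: [493.6, -71.0, 279.7]
tool_rot: [-179.8, -4.3, 177.1]
contact_force: [1.0, -0.3, 0.5]
width: 0.466
```

```bash
python3 m.py s14; python3 - <<'E'
from h import *
s=read_state()
a=cv2.imread('pics/scene0.png');b=cv2.imread('pics/s14.png')
for nm,(x0,y0,x1,y1) in dict(jar=(222,210,252,246),stamp=(368,150,392,178),bowl=(445,138,498,182)).items():
    g=[cv2.cvtColor(i,cv2.COLOR_BGR2GRAY) for i in(a,b)]
    r=cv2.matchTemplate(g[1][y0-8:y1+8,x0-8:x1+8],g[0][y0:y1,x0:x1],cv2.TM_CCOEFF_NORMED);_,v,_,p=cv2.minMaxLoc(r);print(nm,round(v,3),p[0]-8,p[1]-8)
h=cv2.cvtColor(b,cv2.COLOR_BGR2HSV)
m=np.zeros(b.shape[:2],np.uint8);m[205:275,320:375]=(((h[:,:,0]<10)|(h[:,:,0]>170))&(h[:,:,1]>110))[205:275,320:375]
q,_=quad(m);print('cup mask bbox',q.min(0),q.max(0));w=(q[:,0].max()+q[:,0].min())/2
top=q[:,1].min();print('cup rim centre approx',cast('scene',[(w,top+11.5)],124).round(0))
E
```

```text
20.5167 [493.6 -71.  279.7] [-179.8   -4.3  177.1] [ 1.  -0.3  0.5] tool s -162.81028381894578
scene bat [634.1  61.1] [145.4 146.8] 87.33 overhang 40.514760000000045
[[703.0, 129.0], [703.0, -7.0], [566.0, -8.0], [567.0, 135.0]]
   front -2.9 39 42.7
   right -1.6 38 -25.0
   left -3.0 35 -32.8
jar 1.0 0 0
stamp 1.0 0 0
bowl 0.999 0 0
cup mask bbox [336. 226.] [365. 261.]
cup rim centre approx [[639.  60. 124.]]
```

```bash
python3 -c "
from bench import arm,read_state
print(read_state()['qvel']);print(arm.hand_in())"
```

```text
[ 0.54352065  1.92722912  0.29305393 -0.52125371  0.08064882  0.22854339]
the job is handed in; nothing more can be done
None
```

The bat now sticks out about 40.5 mm over the stand's far edge and is square to it within about 1°. I handed the job in at about 20.6 s with the hand about 280 mm up and clear of everything.

**How it went:** I pushed the bat with the fingers 40 mm apart, along an arc from behind, then in short pushes near its rear-left corner. A few mm of sideways nudge at the rear of its right side took out the last of the angle.

**Last checks (scene camera):**
- **Squareness:** most fits of the bat's sides gave a yaw of -2.7° to -3.0°, against -3.0° for the stand's edge. The right-side fit disagreed at -1.6°.
- **Overhang:** 40.5 mm comes from the fitted bat centre. The fit to the front edge alone gave 42.7 mm, but the fitted outline comes out about 6 mm too big, so I trust the centre figure. The calibration itself is only good to about 2 mm.
- **Cup:** it stands about 5 mm from the bat's centre, the same offset as at the start.
- **Bystanders:** the jar, stamp and bowl have not moved in the image.

**What went wrong on the way:**
- The fingertips first rested on the stand and stalled at about 12 N, which left the tool tilted by about 3° to 5° for the rest of the job.
- The last joint reached its 180° limit partway, so I lifted clear, turned the tool half round and carried on.
- One check with the top camera was unusable.

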